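# Square up the birch trivets in the sauna rack

### The arm

A 6-joint arm with a two-finger parallel gripper is mounted at the origin on the work surface. World frame = base frame: x ahead of the robot, y to its left, z up, the work surface at z = 0. Lengths are in m, angles in rad, forces in N, time in s.
With the tool pointing down it reaches from about 0.35 to 0.775 m from the base axis. Payload 5.5 kg.
Tool frame: the origin (TCP) lies between the finger pads; the fingertips stand 19 mm ahead of it and the grasp point (between the pads) is the TCP; z points along the fingers, y is the line along which they close (so a half turn about z gives the same grasp; the last joint's range is limited). The gripper opens to 85 mm and grips with 20 to 120 N. Pads are 22 mm wide; open, the fingers measure 114 mm over their backs; the gripper's body (76 mm by 85 mm) begins 54 mm behind the grasp point. The pads swing forward as they close: fully open they stand 13 mm farther back than shut.
Start: joints at [-0.14, 0.313, 0.046, 1.304, 0, 1.431], TCP at [0.575, -0, 0.25] pointing down, gripper open.
Joint ranges: [-2.76, 2.76], [-0.86, 1.69], [-1.03, 1.26], [-2.2, 2.34], [-1.47, 1.5], [-3.14, 3.14]. Speed limits (rad/s): [2.57, 2.57, 3.14, 3.14, 3.14, 3.14].

### API

Orientations are given as a unit quaternion [w, x, y, z].
In Python, from workcell import env gives the robot as it stands.
- The arm moves only by the shell command python3 -m pendant 'ROWS' [FORCE]. ROWS is JSON, a list of rows, each an object with "travel": the shift along the tool's x, y, z scaled (see below), a list of three; "rot": the turn, a rotation vector about the tool's x, y, z scaled (see below), a list of three; "fingers": the opening, from -1 (shut) to 1 (fully open). In form: [{"travel": [dx, dy, dz], "rot": [wx, wy, wz], "fingers": fingers}, ...]. A call has 1 to 10 rows; each row is the pose to reach, as a shift and turn from the pose commanded when the call began, along the tool's axes at that moment; what a row does not reach only later rows make up. The controller multiplies each number of a shift by 0.12 m and each number of a turn by 60 degrees. A row lasts 1/10 s, in which the tool goes at most 50 mm and 8.59 degrees, less where a joint would pass 70% of its speed; a pose out of reach is approached as far as the arm can. A call with a number of a shift or a turn outside -1 to 1 is refused whole. A call with a gripper value outside its range is refused whole. The fingers move at their own pace and stop on an object; FORCE is the grip in N (left out, the last holds). Time passes only in rows, so rows that repeat a pose let the fingers close. It gives the time, the measured TCP pose, the force, the opening and the grip force at its end, in the units of the state.
- env.get_state(): the state, without advancing time (a new reading comes with each control period).
- env.read_camera(name): name is "scene" or "side" or "wrist"; returns (picture, depth): 480x640x3 uint8, blue, green, red; 480x640 float32, m along the optical axis (not along the pixel's ray), 0 where there is no reading.
- env.camera_model(name): a dict with "fovy" (degrees; the focal length in pixels is half the picture's height over the tangent of half this angle, whatever the lens; pixels are square), "cx", "cy" (the principal point, pixels), "k1" (the pictures are not rectified: a ray, as slopes to the right and down, at radius r is drawn at 1 + k1 r^2 times it, then the intrinsics apply), "rvec" (rotation vector, rad) and "tvec" (3), from world to camera coordinates, as OpenCV has them; the wrist camera has in their place "T_tool_cam" (4x4, takes a point from camera to tool coordinates, whose origin is the TCP and whose axes are the flange's). Camera axes: x right, y down, z forward; pixel columns grow to the right and rows downward; lengths in m; the calibration is good to about 2 mm. A picture is of the moment at which its call begins: read the wrist's pose just before it. camera_model takes no time and is no camera call.
- env.hand_in(): hands the job in; it is judged then, once.
Trained networks look in the newest picture that a camera, given by its name, has taken for a name from the list of things; names that differ only in an ending like _2 or _b are one class to them, and where a whole thing is asked for, a point or a joint stands for the part that bears it (a point fixed in the world has none). Each returns a list of dicts, best first, with "conf" (0 to 1); they miss things now and then, are a little off and sometimes report something else, mostly with a low value. They report only what shows in the picture. A call takes as long as a camera call. They do not tell look-alikes from the thing itself.
- env.outline_of(camera, target): "mask" (480x640 bool, what is visible of it) and "xy" ([column, row] in pixels, amid what is visible of it).
The state is a dict: "clock": time; "joint_pos": joint angles; "qvel": joint speeds; "tau": joint torques, N m; "tcp_pos": TCP position; "orientation": TCP orientation; "wrist_force": force on the tool from outside, world axes, zero at the start; "ft_torque": the same for the moment, N m; "finger_gap": finger opening in m; "grip_force": force on a finger pad.
Only numpy, scipy, OpenCV 4.12 (cv2) and the standard library are available. Lean on these libraries where they do the work, as an engineer would, in place of code of your own. Each camera call takes 0.05 s, during which the arm holds its last target. There are 200 camera calls.

### The job

Stack the three slatted birch trivets into one square pile in the corner of the wooden rack: slide the one lying on the ledge tight into the corner, slide the one on the rack's step across on top of it and tight against both rails too, then set the one with the grip bar on top, edges in line with the others. Finally push the keeper knob down until the keeper's foot rests on the top trivet and stays there. Leave everything else on the ledge where it is.

Things in the scene. Friction and masses are not known exactly. Their poses are not given: they have to be found in the camera images.
- rack: Fixed wooden rack without a floor. Origin on the ledge (z = 0), where the centre of a trivet's underside lies when the trivet is tight in the corner; x points to the back rail, y along it towards the step. Back rail: inner face x = 50 mm, y -86 to 300. Side rail: inner face y = -70 mm, x -170 to 66. Both 16 mm thick, 32 mm high. Front (-x) open.
- rack_step (a point): Centre of the top of the rack's step, a solid block 100 mm (rack x -50 to 50) by 220 mm (rack y 80 to 300), 20 mm high.
- trivet_low: Plain slatted birch trivet, 100 mm (its x) by 140 mm (its y) by 18 mm thick, about 0.17 kg; starts on the ledge in front of the rack. Origin: centre of its underside. Too wide to grasp.
- trivet_mid: A second plain trivet, the same 100 x 140 x 18 mm, that starts lying on the rack's 20 mm step. Origin: centre of its underside.
- trivet_bar: Third trivet, the same 100 x 140 x 18 mm board, about 0.2 kg, with a solid birch grip bar on its top: bar 18 mm wide (x), 100 mm long (y), centred, its top 48 mm above the underside. Starts on the ledge on the right of the rack. Origin: centre of its underside.
- keeper (a joint): Height of the rack's keeper, in m: 0 = fully raised, grows as it is pushed down (up to 0.06). It slides stiffly (about 3 N, with a light spring) and stays where it is left. Underside of the foot above the ledge = 0.100 - joint.
- keeper_foot (a point): Centre of the underside of the keeper's foot, a pad 18 mm (rack x) by 20 mm (y) at rack x = 40, y = -60 mm. It hangs over the back 19 mm of the pile, near the side rail, so the top trivet must pass beneath it from the front. A steel arm (14 mm wide, top 15 mm above this point) runs back from it to the rod.
- keeper_knob (a point): Centre of the top of the keeper's round push knob (36 mm diameter, 12 mm thick), at rack x = 80, y = -60 mm behind the back rail, 38 mm above the foot's underside. It moves with the foot.
- soap_dish: White ceramic soap dish, 85 x 120 x 24 mm, to be left alone. Origin: centre of its underside.
- nail_brush: Green plastic nail brush, 40 x 95 x 42 mm, to be left alone. Origin: centre of its underside.
- bucket: Empty aluminium sauna bucket, 85 mm rim radius, 160 mm high, to be left alone. Origin: centre of its underside.
- ladle: Birch sauna ladle, bowl 84 mm across and 45 mm high at its origin, handle 330 mm along its y, to be left alone.
- shampoo: White bottle, 64 mm across, 180 mm high, to be left alone. Origin: centre of its underside.
- scent_jar: Amber glass jar with wooden cap, 70 mm across, 90 mm high, to be left alone. Origin: centre of its underside.
Not all that is in view belongs to the job. Several things look just like the trivet_bar: the one meant starts farthest to the robot's left. Leave any green look-alike of the trivet_mid alone.

How it is judged:
On the way, in this order (a step that is already met when the one before it is completed fails the run):
1. the trivet from the ledge lies in the rack's corner (within 20 mm) (x of trivet_low in the frame of rack between -0.02 and 0.02 m and y of trivet_low in the frame of rack between -0.02 and 0.02 m and z of trivet_low in the frame of rack between -0.004 and 0.004 m and angle between the x axis of trivet_low and the x axis of rack, either way round below 0.2 rad and angle between trivet_low's own z axis and vertical below 0.06 rad), for 0.1 s.
2. the trivet from the step lies on it (within 30 mm) (x of trivet_mid in the frame of rack between -0.03 and 0.03 m and y of trivet_mid in the frame of rack between -0.03 and 0.03 m and z of trivet_mid in the frame of rack between 0.014 and 0.022 m and angle between the x axis of trivet_mid and the x axis of rack, either way round below 0.2 rad and angle between trivet_mid's own z axis and vertical below 0.06 rad), for 0.1 s.
3. the trivet with the bar lies on top (within 20 mm) (x of trivet_bar in the frame of trivet_mid between -0.02 and 0.02 m and y of trivet_bar in the frame of trivet_mid between -0.02 and 0.02 m and z of trivet_bar in the frame of trivet_mid between 0.014 and 0.022 m and angle between the x axis of trivet_bar and the x axis of trivet_mid, either way round below 0.2 rad and angle between trivet_bar's own z axis and vertical below 0.06 rad), for 0.1 s.
At the end, for the whole second after the job is handed in: The two plain trivets lie one on the other in the rack's corner, each within 6 mm and 0.06 rad of tight against both rails; the one with the bar lies flat on top, within 6 mm and 0.06 rad of the one beneath; the keeper's foot is on the top trivet (gap under 3 mm); all at rest (x of trivet_low in the frame of rack between -0.006 and 0.006 m and y of trivet_low in the frame of rack between -0.006 and 0.006 m and z of trivet_low in the frame of rack between -0.004 and 0.004 m and angle between the x axis of each of trivet_low, trivet_mid and the x axis of rack, either way round below 0.06 rad and angle between each of trivet_low, trivet_mid, trivet_bar's own z axis and vertical below 0.06 rad and x of trivet_mid in the frame of rack between -0.006 and 0.006 m and y of trivet_mid in the frame of rack between -0.006 and 0.006 m and z of trivet_mid in the frame of rack between 0.014 and 0.022 m and x of trivet_bar in the frame of trivet_mid between -0.006 and 0.006 m and y of trivet_bar in the frame of trivet_mid between -0.006 and 0.006 m and z of trivet_bar in the frame of trivet_mid between 0.014 and 0.022 m and angle between the x axis of trivet_bar and the x axis of trivet_mid, either way round below 0.06 rad and z of keeper_foot in the frame of trivet_bar below 0.021 m and linear speed of each of trivet_low, trivet_mid, trivet_bar below 0.02 m/s); the robot touches nothing.
It fails at once if a bystander (soap dish, nail brush, bucket, ladle, bottle or jar) is moved by more than 30 mm (distance of any of soap_dish, nail_brush, bucket, ladle, shampoo, scent_jar from where it was at the start of the episode above 0.03 m).
It also fails if it takes over 72 s, if anything falls off the work surface, if the arm or the gripper's body presses on something with over 40 N, if the wrist force passes 120 N, or if a joint passes its speed limit or range.

## Working session

There is one attempt and no reset: what is moved stays moved. The work goes in short steps, Python scripts to look and compute and a shell command to move; the robot and the scene stay as the last step left them, time stands still between calls to the robot, and variables do not carry over. Pictures are saved under pics/ and viewed, at most 10 in all, crops included, and the job is handed in when it is done.

```bash
ls; mkdir -p pics
cat > h.py <<'E'
import numpy as np, cv2
from scipy.spatial.transform import Rotation as R
from workcell import env
def cam(name):
    m=env.camera_model(name); f=240/np.tan(np.radians(m['fovy'])/2)
    if 'rvec' in m:
        Rc=R.from_rotvec(np.ravel(m['rvec'])).as_matrix(); T=np.eye(4); T[:3,:3]=Rc.T; T[:3,3]=-Rc.T@np.ravel(m['tvec'])
    else:
        s=env.get_state(); q=s['orientation']; W=np.eye(4); W[:3,:3]=R.from_quat([q[1],q[2],q[3],q[0]]).as_matrix(); W[:3,3]=s['tcp_pos']; T=W@np.array(m['T_tool_cam'])
    return m,f,T
def shot(name):
    c=cam(name); im,d=env.read_camera(name); return im,d,c
def cloud(d,c):
    m,f,T=c; v,u=np.mgrid[0:480,0:640]
    x=(u-m['cx'])/f; y=(v-m['cy'])/f; a,b=x.copy(),y.copy()
    for _ in range(8):
        s=1+m['k1']*(a*a+b*b); a,b=x/s,y/s
    P=np.stack([a*d,b*d,d],-1); W=P@T[:3,:3].T+T[:3,3]; W[d<=0]=np.nan
    return W
def proj(p,c):
    m,f,T=c; p=(np.atleast_2d(p)-T[:3,3])@T[:3,:3]; a=p[:,0]/p[:,2];b=p[:,1]/p[:,2]; s=1+m['k1']*(a*a+b*b)
    return np.stack([a*s*f+m['cx'],b*s*f+m['cy']],-1)
def rect(W,mask,z0,z1):
    k=mask&(W[...,2]>z0)&(W[...,2]<z1); p=W[k][:,:2]; r=cv2.minAreaRect((p*1000).astype(np.float32)); return k.sum(),np.round(r[0],1),np.round(r[1],1),round(r[2],2),round(float(np.median(W[k][:,2])),4)
E
python3 - <<'E'
from h import *
for n in('scene','side'):
    im,d,c=shot(n); cv2.imwrite(f'pics/{n}0.png',im); np.savez(f'{n}0.npz',d=d,im=im)
    W=cloud(d,c)
    print(n,c[2][:3,3].round(3),c[2][:3,2].round(2))
    for t in('rack','trivet_low','trivet_mid','trivet_bar','keeper_knob'):
        for o in env.outline_of(n,t):
            k=o['mask']; q=W[k]; q=q[~np.isnan(q[:,0])]
            print(t,round(o['conf'],2),np.round(o['xy']),k.sum(),np.median(q,0).round(3), np.percentile(q[:,2],[2,98]).round(3))
print(env.get_state())
E
```

```text
pics
scene [ 0.937 -0.639  1.078] [-0.31  0.54 -0.78]
rack 0.7 [349. 281.] 3219 [0.65  0.027 0.023] [0.003 0.13 ]
rack 0.23 [398. 307.] 1197 [0.791 0.008 0.03 ] [0.003 0.048]
trivet_low 0.66 [296. 272.] 1705 [ 0.486 -0.019  0.017] [-0.     0.022]
trivet_mid 0.72 [290. 214.] 943 [0.356 0.161 0.016] [0.    0.023]
trivet_mid 0.7 [362. 242.] 1410 [0.597 0.148 0.037] [0.02  0.042]
trivet_mid 0.54 [341. 305.] 388 [ 0.667 -0.112  0.106] [-0.002  0.132]
trivet_bar 0.76 [152. 368.] 2262 [ 0.334 -0.427  0.018] [0.   0.05]
trivet_bar 0.71 [236. 345.] 2271 [ 0.481 -0.286  0.018] [0.002 0.05 ]
trivet_bar 0.57 [282. 384.] 1956 [ 0.626 -0.305  0.012] [0.003 0.027]
keeper_knob 0.9 [343. 305.] 314 [ 0.671 -0.114  0.12 ] [0.064 0.133]
side [-0.114 -0.609  1.158] [ 0.49  0.45 -0.75]
rack 0.76 [330. 249.] 3235 [ 0.646 -0.037  0.024] [-0.001  0.13 ]
trivet_low 0.63 [298. 289.] 1756 [ 0.48  -0.018  0.018] [-0.     0.024]
trivet_mid 0.96 [283. 229.] 1281 [0.588 0.153 0.038] [0.026 0.044]
trivet_mid 0.85 [219. 274.] 1626 [0.353 0.179 0.018] [0.    0.024]
trivet_mid 0.56 [416. 319.] 1429 [ 0.622 -0.305  0.01
[... 307 characters left out ...]
 0.6, 'joint_pos': array([-1.39627569e-01,  3.13204731e-01,  4.60892875e-02,  1.30360931e+00,
        7.74043743e-06,  1.43120960e+00]), 'qvel': array([ 0.00064539, -0.00011918, -0.00071787,  0.00058572, -0.00126058,
        0.0002036 ]), 'tau': array([-1.03180289e-03, -4.80151784e+01,  2.98663706e+01,  3.55410975e-04,
       -1.21392386e-04, -7.90821872e-06]), 'tcp_pos': array([ 5.75030377e-01, -2.75521182e-05,  2.50316099e-01]), 'orientation': array([2.62514473e-05, 7.07121220e-01, 7.07092341e-01, 2.46287833e-05]), 'wrist_force': array([ 0.66760858,  0.49663584, -0.48024917]), 'ft_torque': array([-0.00081525,  0.0534917 ,  0.05497989]), 'grip_force': 0.0, 'finger_gap': 0.08531752867890216}
```

View pics/scene0.png

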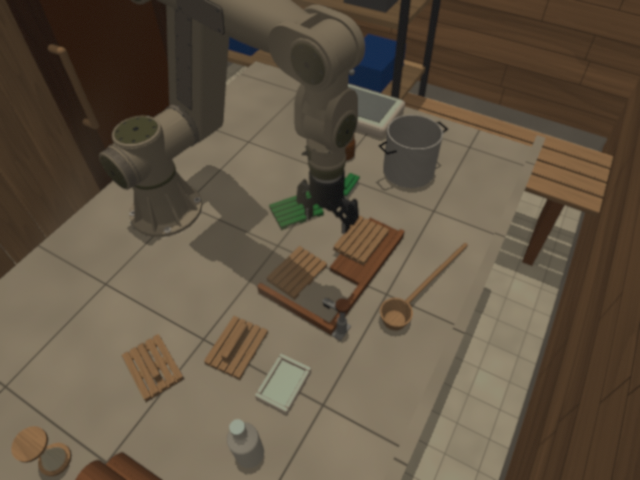

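View pics/side0.png

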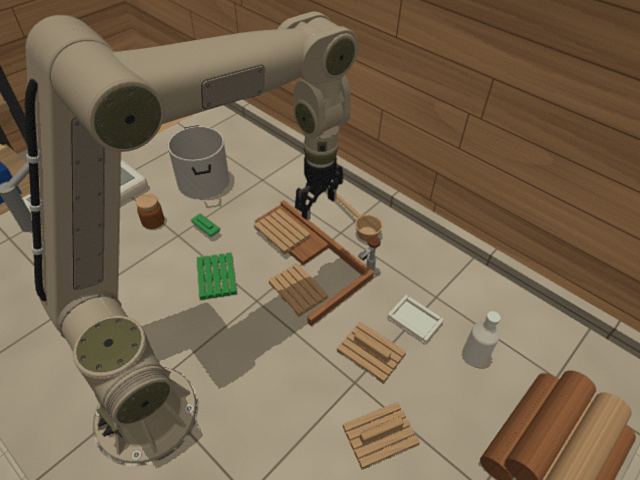

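Scene: trivet_low at (296,272), trivet_mid on the step at (362,242), the target barred trivet at (236,345) with its look-alike at (152,368), and keeper knob at (343,305). The side view agrees: low (298,289), mid (283,229), bar (372,350), knob (374,243).

```bash
cat > fit.py <<'E'
from h import *
from scipy.optimize import minimize
def rackfit(W,k,x0):
    k=k&(W[...,2]>.025)&(W[...,2]<.038); p=W[k][:,:2]
    def cost(v):
        q=(p-v[:2])@np.array([[np.cos(v[2]),-np.sin(v[2])],[np.sin(v[2]),np.cos(v[2])]])
        def dist(a,b,c,e): return np.hypot(np.maximum(abs(q[:,0]-(a+b)/2)-(b-a)/2,0),np.maximum(abs(q[:,1]-(c+e)/2)-(e-c)/2,0))
        # centrelines
        d=np.minimum(dist(58,58,-86,300) if 0 else dist(.058,.058,-.086,.3),dist(-.17,.066,-.078,-.078))
        return np.minimum(d,.012).sum()*1000/len(p)
    best=min((minimize(cost,[x0[0]+a,x0[1]+b,x0[2]+t],method='Nelder-Mead',options=dict(xatol=1e-5,fatol=1e-5,maxiter=800)) for a in(-.02,0,.02) for b in(-.02,0,.02) for t in(-.1,0,.1)),key=lambda r:r.fun)
    return k.sum(),best.x.round(4),round(best.fun,2)
def boardfit(W,k,ztop,x0):
    k=k&(abs(W[...,2]-ztop)<.007); p=W[k][:,:2]
    def cost(v):
        q=(p-v[:2])@np.array([[np.cos(v[2]),-np.sin(v[2])],[np.sin(v[2]),np.cos(v[2])]])
        # tight box: area containing 98% of points
        l=np.percentile(q,1,0);h=np.percentile(q,99,0); return h,l
    best=None
    for t in np.arange(x0-.4,x0+.4,.005):
        h,l=cost([0,0,t]); A=np.prod(h-l)
        if best is None or A<best[0]:
            c=(h+l)/2; best=(A,np.array([np.cos(t)*c[0]-np.sin(t)*c[1],np.sin(t)*c[0]+np.cos(t)*c[1],t]),h-l)
    return k.sum(),best[1].round(4),best[2].round(4)
E
python3 - <<'E'
from fit import *
for n in('scene','side','wrist'):
    im,d,c=shot(n); W=cloud(d,c)
    if n=='wrist': cv2.imwrite('pics/wrist0.png',im); print(c[2][:3,3].round(3))
    o=env.outline_of(n,'rack')
    if o: print(n,'rack',rackfit(W,o[0]['mask'],[.61,-.03,-.5]))
    for t,z in(('trivet_low',.018),('trivet_mid',.038),('trivet_bar',.018)):
        for o in env.outline_of(n,t)[:3]: 
            try: print(n,t,o['xy'],boardfit(W,o['mask'],z,-.5))
            except Exception as e: print(t,e)
    for o in env.outline_of(n,'keeper_knob')[:1]:
        k=o['mask']&(W[...,2]>.125); print('knob',W[k].mean(0).round(4),np.percentile(W[k],[3,97],0).round(3))
    for t in('soap_dish','nail_brush','bucket','ladle','shampoo','scent_jar'):
        for o in env.outline_of(n,t)[:1]: print(t,round(o['conf'],2),np.nanmedian(W[o['mask']],0).round(3))
E
```

```text
scene rack (np.int64(1181), array([ 0.6011, -0.0468, -0.0806]), np.float64(4.35))
scene trivet_low [297.6, 271.1] (np.int64(1464), array([ 0.4852, -0.0148, -0.165 ]), array([0.0983, 0.1368]))
scene trivet_mid [357.4, 241.4] (np.int64(1207), array([ 0.5967,  0.1563, -0.135 ]), array([0.0948, 0.1368]))
trivet_mid index -1 is out of bounds for axis 0 with size 0
trivet_mid index -1 is out of bounds for axis 0 with size 0
scene trivet_bar [153.1, 366.6] (np.int64(1671), array([ 0.326 , -0.4234, -0.435 ]), array([0.1391, 0.099 ]))
scene trivet_bar [237.9, 347.8] (np.int64(1652), array([ 0.4742, -0.2792, -0.105 ]), array([0.1136, 0.1458]))
knob [ 0.6765 -0.1126  0.1292] [[ 0.661 -0.126  0.126]
 [ 0.691 -0.098  0.132]]
soap_dish 0.86 [ 0.625 -0.304  0.012]
nail_brush 0.7 [0.468 0.342 0.032]
bucket 0.56 [0.592 0.482 0.099]
ladle 0.96 [0.793 0.009 0.029]
shampoo 0.85 [ 0.656 -0.479  0.118]
scent_jar 0.66 [0.395 0.477 0.047]
side rack (np.int64(1190), array([ 0.5961, -0.0456, -0.0762]), np.float64(5.01))
side trivet_low [298.3, 291.0] (np.int64(1454), array([ 0.481 , -0.0125, -0.17  ]), array(
[... 592 characters left out ...]
0.621 -0.475  0.103]
scent_jar 0.61 [0.357 0.473 0.063]
[0.576 0.075 0.374]
wrist rack (np.int64(9846), array([ 0.6011, -0.0411, -0.0773]), np.float64(4.36))
wrist trivet_low [217.4, 207.6] (np.int64(13240), array([ 0.4862, -0.0104, -0.155 ]), array([0.0981, 0.1369]))
trivet_mid index -1 is out of bounds for axis 0 with size 0
wrist trivet_mid [333.8, 53.7] (np.int64(10706), array([ 0.5923,  0.1306, -0.105 ]), array([0.0974, 0.0774]))
wrist trivet_bar [224.2, 406.2] (np.int64(2659), array([ 0.4757, -0.2353, -0.105 ]), array([0.0911, 0.0684]))
knob [ 0.6646 -0.1113  0.1304] [[ 0.66  -0.123  0.126]
 [ 0.672 -0.1    0.131]]
soap_dish 0.81 [ 0.625 -0.243  0.019]
ladle 0.66 [ 0.8   -0.002  0.034]
```

View pics/wrist0.png

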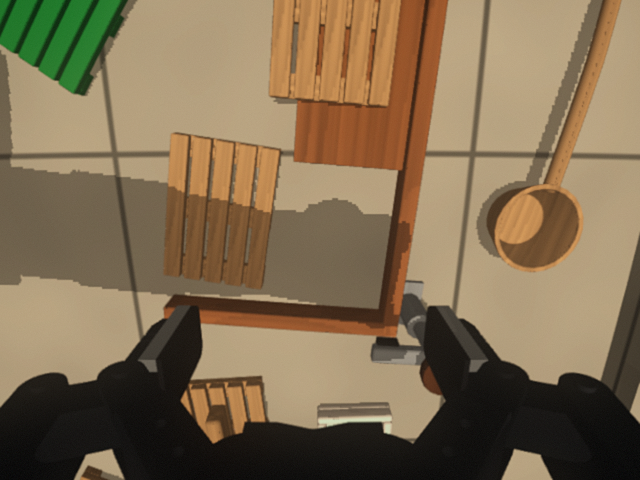

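The wrist view shows low at (222,210), mid at (330,50), the side rail at (280,315) and back rail at (410,150), keeper at (405,320). The fits agree on rack ≈ (0.600,-0.044) with yaw -0.078, and the knob is within 4 mm of where that predicts it.

```bash
cat > go.py <<'E'
# usage: go.py rx ry z(mm, rack frame, TCP) yaw(rad rel rack; 0 = fingers along rack x)
import sys; from h import *
A=-.078; O=np.array([.600,-.044]); ex=np.array([np.cos(A),np.sin(A)]); ey=np.array([-ex[1],ex[0]])
s=env.get_state(); q=s['orientation']; Q=R.from_quat([q[1],q[2],q[3],q[0]])
d=s['tcp_pos'][:2]-O
print('now t=%.2f'%s['clock'],'rack mm',np.round([d@ex*1e3,d@ey*1e3,s['tcp_pos'][2]*1e3],1),'gap %.3f'%s['finger_gap'],'F rack',np.round([s['wrist_force'][:2]@ex,s['wrist_force'][:2]@ey,s['wrist_force'][2]],1))
if len(sys.argv)>1:
    x,y,z,w=map(float,sys.argv[1:5]); x/=1e3;y/=1e3;z/=1e3
    p=np.r_[O+x*ex+y*ey,z]; a=A+w
    Rt=np.stack([[-np.sin(a),np.cos(a),0],[np.cos(a),np.sin(a),0],[0,0,-1]],1)
    print('travel',np.round(Q.inv().apply(p-s['tcp_pos'])/.12,3),'rot',np.round((Q.inv()*R.from_matrix(Rt)).as_rotvec()/np.radians(60),3))
E
python3 go.py -118 125 100 0; python3 go.py -118 125 25 0
```

```text
now t=2.40 rack mm [-28.3  41.9 250.3] gap 0.085 F rack [-0.1  0.3  0.1]
travel [ 0.749 -0.691  1.253] rot [ 0.    -0.     0.075]
now t=2.40 rack mm [-28.3  41.9 250.3] gap 0.085 F rack [-0.1  0.3  0.1]
travel [ 0.749 -0.691  1.878] rot [ 0.    -0.     0.075]
```

```bash
python3 -m pendant '[{"travel":[0.4,-0.35,0.2],"rot":[0,0,0.075],"fingers":0.18},{"travel":[0.75,-0.69,0.4],"rot":[0,0,0.075],"fingers":0.18},{"travel":[0.75,-0.69,0.8],"rot":[0,0,0.075],"fingers":0.18},{"travel":[0.75,-0.69,1],"rot":[0,0,0.075],"fingers":0.18},{"travel":[0.75,-0.69,1],"rot":[0,0,0.075],"fingers":0.18},{"travel":[0.75,-0.69,1],"rot":[0,0,0.075],"fingers":0.18}]' 30; python3 -m pendant '[{"travel":[0,0,0.4],"rot":[0,0,0],"fingers":0.18},{"travel":[0,0,0.7],"rot":[0,0,0],"fingers":0.18},{"travel":[0,0,0.8],"rot":[0,0,0],"fingers":0.18},{"travel":[0,0,0.83],"rot":[0,0,0],"fingers":0.18},{"travel":[0,0,0.83],"rot":[0,0,0],"fingers":0.18}]'; python3 go.py -118 125 25 0
python3 - <<'E'
from h import *
im,d,c=shot('side'); W=cloud(d,c)
cv2.imwrite('pics/s1.png',cv2.resize(im[150:390,200:440],(600,600)))
E
```

```text
clock: 3.0
tcp_pos: [0.4924, 0.0899, 0.1308]
orientation: [-0.0, 0.734, 0.679, -0.0]
wrist_force: [0.7, -1.0, 0.3]
finger_gap: 0.0506
grip_force: 0.0
clock: 3.5
tcp_pos: [0.4942, 0.0897, 0.0323]
orientation: [0.001, 0.735, 0.679, 0.001]
wrist_force: [-0.0, 0.1, 0.0]
finger_gap: 0.0503
grip_force: 0.0
now t=3.50 rack mm [-115.9  125.    32.3] gap 0.050 F rack [-0.   0.1  0. ]
travel [-0.    -0.017  0.061] rot [ 0.002 -0.    -0.001]
```

View pics/s1.png

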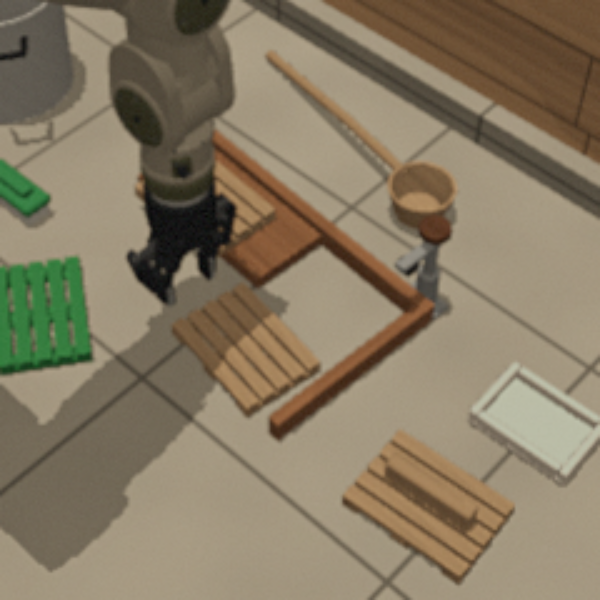

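The fingers stand just off the low trivet's far edge ((170,295) and (210,272) in the crop). I'll go lower and push towards the side rail.

```bash
python3 -m pendant '[{"travel":[0,0,0.04],"rot":[0,0,0],"fingers":0.18},{"travel":[0,-0.01,0.075],"rot":[0,0,0],"fingers":0.18},{"travel":[0,-0.01,0.075],"rot":[0,0,0],"fingers":0.18}]'; python3 -m pendant '[{"travel":[-0.06,0,0],"rot":[0,0,0],"fingers":0.18},{"travel":[-0.12,0,0],"rot":[0,0,0],"fingers":0.18},{"travel":[-0.18,0,0],"rot":[0,0,0],"fingers":0.18},{"travel":[-0.23,0,0],"rot":[0,0,0],"fingers":0.18},{"travel":[-0.28,0,0],"rot":[0,0,0],"fingers":0.18},{"travel":[-0.31,0,0],"rot":[0,0,0],"fingers":0.18},{"travel":[-0.33,0,0],"rot":[0,0,0],"fingers":0.18},{"travel":[-0.33,0,0],"rot":[0,0,0],"fingers":0.18}]';python3 go.py
```

```text
clock: 3.85
tcp_pos: [0.4908, 0.0901, 0.0217]
orientation: [-0.0, 0.734, 0.679, -0.0]
wrist_force: [-0.5, 0.2, -0.7]
finger_gap: 0.0506
grip_force: 0.0
clock: 4.65
tcp_pos: [0.4881, 0.0501, 0.0217]
orientation: [0.0, 0.735, 0.679, -0.0]
wrist_force: [0.8, 0.3, 0.3]
finger_gap: 0.0504
grip_force: 0.0
now t=4.65 rack mm [-118.9   85.1   21.7] gap 0.050 F rack [0.8 0.4 0.3]
```

```bash
python3 -m pendant '[{"travel":[-0.02,0,0],"rot":[0,0,0],"fingers":0.18},{"travel":[-0.04,0,0],"rot":[0,0,0],"fingers":0.18},{"travel":[-0.05,0,0],"rot":[0,0,0],"fingers":0.18},{"travel":[-0.05,0,0],"rot":[0,0,0],"fingers":0.18}]';python3 go.py;  python3 -m pendant '[{"travel":[-0.02,0,0],"rot":[0,0,0],"fingers":0.18},{"travel":[-0.03,0,0],"rot":[0,0,0],"fingers":0.18},{"travel":[-0.03,0,0],"rot":[0,0,0],"fingers":0.18}]';python3 go.py
python3 - <<'E'
from fit import *
im,d,c=shot('wrist');W=cloud(d,c);cv2.imwrite('pics/w1.png',im)
im,d,c=shot('side'); W=cloud(d,c)
for o in env.outline_of('side','trivet_low')[:2]: print(o['xy'],boardfit(W,o['mask'],.018,-.1))
E
```

```text
clock: 5.05
tcp_pos: [0.4877, 0.0458, 0.0217]
orientation: [-0.001, 0.734, 0.679, 0.001]
wrist_force: [1.6, 6.5, 0.6]
finger_gap: 0.05
grip_force: 3.0
now t=5.05 rack mm [-118.9   80.8   21.7] gap 0.050 F rack [1.1 6.6 0.6]
clock: 5.35
tcp_pos: [0.4877, 0.0455, 0.0218]
orientation: [-0.003, 0.733, 0.68, 0.004]
wrist_force: [2.3, 19.4, 0.6]
finger_gap: 0.0503
grip_force: 9.5
now t=5.35 rack mm [-119.    80.5   21.8] gap 0.050 F rack [ 0.8 19.5  0.6]
[305.0, 292.1] (np.int64(1421), array([ 0.4864, -0.0311, -0.07  ]), array([0.0988, 0.1292]))Traceback (most recent call last):
  File "<stdin>", line 4, in <module>
  File "fit.py", line 21, in boardfit
    h,l=cost([0,0,t]); A=np.prod(h-l)
        ~~~~^^^^^^^^^
  File "fit.py", line 18, in cost
    l=np.percentile(q,1,0);h=np.percentile(q,99,0); return h,l
    return _quantile_unchecked(
        a, q, axis, out, overwrite_input, method, keepdims, weights)
    return _ureduce(a,
                    func=_quantile_ureduce_func,
    ...<5 lines>...
                    overwrite_input=overwrite_input,
                    method=method)
    r = func(a, **kwargs)
    result = _quantile(arr,
                       quantiles=q,
    ...<2 lines>...
                       out=out,
                       weights=wgt)
    slices_having_nans = np.isnan(arr[-1, ...])
                                  ~~~^^^^^^^^^
IndexError: index -1 is out of bounds for axis 0 with size 0
```

View pics/w1.png

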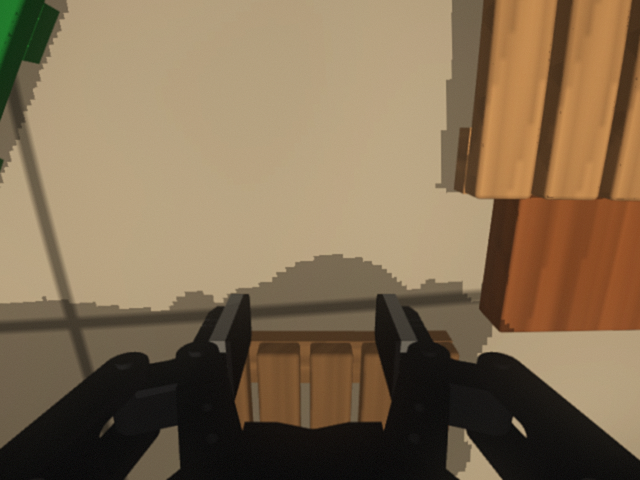

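Low is tight on the side rail (19 N reaction, TCP y 80.5 against the expected 81). Next I lift, turn 90° and move in front of its -x edge.

```bash
python3 -m pendant '[{"travel":[0.1,0,0],"rot":[0,0,0],"fingers":0.18},{"travel":[0.1,-0.1,-0.3],"rot":[0,0,-0.1],"fingers":0.18},{"travel":[0,-0.3,-0.5],"rot":[0,0,-0.25],"fingers":0.18},{"travel":[-0.3,-0.6,-0.5],"rot":[0,0,-0.4],"fingers":0.18},{"travel":[-0.6,-0.75,-0.5],"rot":[0,0,-0.55],"fingers":0.18},{"travel":[-0.65,-0.75,-0.5],"rot":[0,0,-0.7],"fingers":0.18},{"travel":[-0.65,-0.75,-0.5],"rot":[0,0,-0.85],"fingers":0.18},{"travel":[-0.65,-0.75,-0.5],"rot":[0,0,-1],"fingers":0.18}]' >/dev/null; python3 -m pendant '[{"travel":[0,0,0],"rot":[0,0,-0.14],"fingers":0.18},{"travel":[0,0,0],"rot":[0,0,-0.28],"fingers":0.18},{"travel":[0,0,0],"rot":[0,0,-0.42],"fingers":0.18},{"travel":[0,0,0],"rot":[0,0,-0.5],"fingers":0.18},{"travel":[0,0,0],"rot":[0,0,-0.5],"fingers":0.18}]';python3 go.py -205 -2 21.5 1.5708
```

```text
clock: 6.8
tcp_pos: [0.3912, -0.0299, 0.0817]
orientation: [-0.0, 0.076, 0.997, -0.0]
wrist_force: [-0.7, 0.1, -0.4]
finger_gap: 0.0501
grip_force: 0.0
now t=6.80 rack mm [-209.2   -2.2   81.7] gap 0.050 F rack [-0.7  0.  -0.4]
travel [-0.035  0.005  0.502] rot [-0.001 -0.    -0.071]
```

```bash
python3 -m pendant '[{"travel":[-0.01,0,0.2],"rot":[0,0,-0.071],"fingers":0.18},{"travel":[-0.03,0,0.4],"rot":[0,0,-0.071],"fingers":0.18},{"travel":[-0.03,0,0.5],"rot":[0,0,-0.071],"fingers":0.18},{"travel":[-0.03,0,0.5],"rot":[0,0,-0.071],"fingers":0.18}]' >/dev/null; python3 go.py -95 -2 21.5 1.5708; python3 -m pendant '[{"travel":[-0.06,0,0],"rot":[0,0,0],"fingers":0.18},{"travel":[-0.14,0,0],"rot":[0,0,0],"fingers":0.18},{"travel":[-0.24,0,0],"rot":[0,0,0],"fingers":0.18},{"travel":[-0.34,0,0],"rot":[0,0,0],"fingers":0.18},{"travel":[-0.44,-0.01,0],"rot":[0,0,0],"fingers":0.18},{"travel":[-0.54,-0.02,0],"rot":[0,0,0],"fingers":0.18},{"travel":[-0.64,-0.03,0],"rot":[0,0,0],"fingers":0.18},{"travel":[-0.74,-0.04,0],"rot":[0,0,0],"fingers":0.18},{"travel":[-0.82,-0.05,0],"rot":[0,0,0],"fingers":0.18},{"travel":[-0.9,-0.06,0],"rot":[0,0,0],"fingers":0.18}]' ;python3 go.py -61 -8 21.5 1.5708
```

```text
now t=7.20 rack mm [-207.1   -2.1   20.3] gap 0.051 F rack [-0.6 -0.2 -0.4]
travel [-0.934  0.002 -0.013] rot [ 0.    -0.003 -0.002]
clock: 8.2
tcp_pos: [0.5027, -0.0459, 0.0216]
orientation: [-0.0, 0.039, 0.999, 0.0]
wrist_force: [-0.5, 1.7, 1.4]
finger_gap: 0.0506
grip_force: 0.8
now t=8.20 rack mm [-96.8  -9.5  21.6] gap 0.051 F rack [-0.7  1.6  1.4]
travel [-0.298  0.012  0.001] rot [ 0. -0.  0.]
```

```bash
python3 -m pendant '[{"travel":[-0.06,0,0],"rot":[0,0,0],"fingers":0.18},{"travel":[-0.12,0,0],"rot":[0,0,0],"fingers":0.18},{"travel":[-0.18,0,0],"rot":[0,0,0],"fingers":0.18},{"travel":[-0.23,0,0],"rot":[0,0,0],"fingers":0.18},{"travel":[-0.27,0,0],"rot":[0,0,0],"fingers":0.18},{"travel":[-0.29,0,0],"rot":[0,0,0],"fingers":0.18},{"travel":[-0.31,0,0],"rot":[0,0,0],"fingers":0.18},{"travel":[-0.31,0,0],"rot":[0,0,0],"fingers":0.18}]' >/dev/null;python3 go.py; python3 -m pendant '[{"travel":[-0.02,-0.01,0],"rot":[0,0,0],"fingers":0.18},{"travel":[-0.03,-0.03,0],"rot":[0,0,0],"fingers":0.18},{"travel":[-0.03,-0.03,0],"rot":[0,0,0],"fingers":0.18}]'>/dev/null ;python3 go.py
python3 - <<'E'
from fit import *
for n in('side','scene'):
    im,d,c=shot(n); W=cloud(d,c)
    for o in env.outline_of(n,'trivet_low')[:3]: 
        try:print(n,o['xy'],boardfit(W,o['mask'],.018,-.1))
        except Exception: pass
E
```

```text
now t=9.00 rack mm [-60.3  -9.3  21.7] gap 0.050 F rack [-0.7  0.1 -0.3]
now t=9.30 rack mm [-60.1 -11.8  20.7] gap 0.050 F rack [-6.2  2.5  1.2]
side [347.7, 273.3] (np.int64(519), array([ 0.5982, -0.0637, -0.04  ]), array([0.1031, 0.0867]))
scene [326.4, 290.3] (np.int64(1214), array([ 0.5987, -0.0419, -0.095 ]), array([0.0933, 0.1295]))
```

```bash
python3 -m pendant '[{"travel":[-0.02,-0.01,0],"rot":[0,0,0],"fingers":0.18},{"travel":[-0.03,-0.03,0],"rot":[0,0,0],"fingers":0.18},{"travel":[-0.04,-0.03,0],"rot":[0,0,0],"fingers":0.18},{"travel":[-0.04,-0.03,0],"rot":[0,0,0],"fingers":0.18}]'>/dev/null ;python3 go.py; python3 -m pendant '[{"travel":[0.1,0,0],"rot":[0,0,0],"fingers":0.18},{"travel":[0.36,0,0],"rot":[0,0,0],"fingers":0.18},{"travel":[0.38,0.3,-0.18],"rot":[0,0,0],"fingers":0.18},{"travel":[0.38,0.65,-0.18],"rot":[0,0,0],"fingers":0.18},{"travel":[0.38,1,-0.18],"rot":[0,0,0],"fingers":0.18}]'>/dev/null;  python3 -m pendant '[{"travel":[0,0.4,0],"rot":[0,0,0],"fingers":0.18},{"travel":[0,0.75,0],"rot":[0,0,0],"fingers":0.18},{"travel":[0,0.8,0],"rot":[0,0,0],"fingers":0.18},{"travel":[0,0.8,0],"rot":[0,0,0],"fingers":0.18}]';python3 go.py -70 201 42 1.5708
python3 - <<'E'
from fit import *
for n in('side','scene'):
    im,d,c=shot(n); W=cloud(d,c)
    for t,z in(('trivet_low',.018),('trivet_mid',.038),('trivet_bar',.018)):
      for o in env.outline_of(n,t)[:4]: 
        try:print(n,t,o['xy'],boardfit(W,o['mask'],z,-.1))
        except Exception: pass
E
```

```text
now t=9.90 rack mm [-60.  -14.1  19.8] gap 0.050 F rack [-15.4   6.    7.9]
clock: 10.8
tcp_pos: [0.5185, 0.1636, 0.0434]
orientation: [0.0, 0.037, 0.999, -0.0]
wrist_force: [0.1, 0.2, -0.3]
finger_gap: 0.0506
grip_force: 0.0
now t=10.80 rack mm [-97.5 200.6  43.4] gap 0.051 F rack [ 0.   0.2 -0.3]
travel [-0.229  0.002  0.012] rot [-0.     0.001  0.003]
side trivet_low [333.9, 272.6] (np.int64(1331), array([ 0.5993, -0.0407, -0.075 ]), array([0.1012, 0.131 ]))
side trivet_mid [287.9, 231.3] (np.int64(864), array([ 0.5923,  0.1569, -0.11  ]), array([0.0976, 0.1358]))
side trivet_bar [379.9, 437.5] (np.int64(2096), array([ 0.3198, -0.4233, -0.435 ]), array([0.1358, 0.0978]))
side trivet_bar [376.4, 352.5] (np.int64(1542), array([ 0.4684, -0.2796,  0.09  ]), array([0.0996, 0.1359]))
scene trivet_low [326.2, 292.3] (np.int64(1151), array([ 0.5984, -0.0422, -0.075 ]), array([0.0913, 0.128 ]))
scene trivet_low [243.2, 440.6] (np.int64(50), array([ 0.6605, -0.4805, -0.485 ]), array([0.0245, 0.0591]))
scene trivet_mid [358.7, 240.8] (np.int64(1286), array([ 0.5944,  0.1573, -0.105 ]), array([0.0991, 0.1379]))
scene trivet_bar [238.6, 346.3] (np.int64(1629), array([ 0.4742, -0.2786,  0.07  ]), array([0.0985, 0.1397]))
scene trivet_bar [153.3, 366.7] (np.int64(1573), array([ 0.3264, -0.4236, -0.43  ]), array([0.1373, 0.0972]))
```

```bash
python3 -m pendant '[{"travel":[-0.06,0,0],"rot":[0,0,0],"fingers":0.18},{"travel":[-0.12,0,0],"rot":[0,0,0],"fingers":0.18},{"travel":[-0.18,0,0],"rot":[0,0,0],"fingers":0.18},{"travel":[-0.23,0,0],"rot":[0,0,0],"fingers":0.18},{"travel":[-0.27,0,0],"rot":[0,0,0],"fingers":0.18},{"travel":[-0.29,0,0],"rot":[0,0,0],"fingers":0.18},{"travel":[-0.31,0,0],"rot":[0,0,0],"fingers":0.18},{"travel":[-0.32,0,0],"rot":[0,0,0],"fingers":0.18},{"travel":[-0.33,0,0],"rot":[0,0,0],"fingers":0.18},{"travel":[-0.33,0,0],"rot":[0,0,0],"fingers":0.18}]';python3 go.py
```

```text
clock: 12.2
tcp_pos: [0.5557, 0.1595, 0.043]
orientation: [-0.002, 0.039, 0.999, 0.0]
wrist_force: [-5.0, 0.6, 3.8]
finger_gap: 0.0507
grip_force: 2.9
now t=12.20 rack mm [-60.  199.4  43. ] gap 0.051 F rack [-5.   0.2  3.8]
```

```bash
python3 -m pendant '[{"travel":[0.1,0,0],"rot":[0,0,0],"fingers":0.18},{"travel":[0.2,0,-0.3],"rot":[0,0,0.13],"fingers":0.18},{"travel":[0.1,0.2,-0.5],"rot":[0,0,0.27],"fingers":0.18},{"travel":[-0.1,0.5,-0.5],"rot":[0,0,0.4],"fingers":0.18},{"travel":[-0.3,0.8,-0.5],"rot":[0,0,0.54],"fingers":0.18},{"travel":[-0.45,0.88,-0.5],"rot":[0,0,0.68],"fingers":0.18},{"travel":[-0.45,0.88,-0.5],"rot":[0,0,0.82],"fingers":0.18},{"travel":[-0.45,0.88,-0.5],"rot":[0,0,0.95],"fingers":0.18},{"travel":[-0.45,0.88,-0.5],"rot":[0,0,1],"fingers":0.18}]'>/dev/null;python3 -m pendant '[{"travel":[0,0,0],"rot":[0,0,0.14],"fingers":0.18},{"travel":[0,0,0],"rot":[0,0,0.28],"fingers":0.18},{"travel":[0,0,0],"rot":[0,0,0.42],"fingers":0.18},{"travel":[0,0,0],"rot":[0,0,0.5],"fingers":0.18},{"travel":[0,0,0],"rot":[0,0,0.5],"fingers":0.18}]'; python3 go.py -5 303 44 0;python3 - <<'E'
from fit import *
for n in('side','scene'):
    im,d,c=shot(n); W=cloud(d,c)
    for t,z in(('trivet_mid',.038),):
      for o in env.outline_of(n,t)[:4]: 
        try:print(n,t,o['xy'],boardfit(W,o['mask'],z,-.1))
        except Exception: pass
E
```

```text
clock: 13.6
tcp_pos: [0.6201, 0.2604, 0.1033]
orientation: [0.0, 0.734, 0.679, 0.0]
wrist_force: [0.4, -0.2, -0.6]
finger_gap: 0.0504
grip_force: 0.0
now t=13.60 rack mm [ -3.7 305.1 103.3] gap 0.050 F rack [ 0.4 -0.1 -0.6]
travel [-0.017 -0.011  0.495] rot [ 0.001 -0.     0.   ]
side trivet_mid [288.7, 228.1] (np.int64(1174), array([ 0.614,  0.158, -0.085]), array([0.0992, 0.1377]))
scene trivet_mid [366.3, 242.5] (np.int64(1312), array([ 0.6175,  0.1567, -0.08  ]), array([0.0986, 0.1383]))
scene trivet_mid [329.1, 290.2] (np.int64(20), array([ 0.6069, -0.0649, -0.07  ]), array([0.0871, 0.1069]))
```

```bash
python3 -m pendant '[{"travel":[0,0,0.3],"rot":[0,0,0],"fingers":0.18},{"travel":[0,0,0.45],"rot":[0,0,0],"fingers":0.18},{"travel":[0,0,0.49],"rot":[0,0,0],"fingers":0.18},{"travel":[0,0,0.49],"rot":[0,0,0],"fingers":0.18}]'>/dev/null; python3 go.py; python3 -m pendant '[{"travel":[-0.08,0,0],"rot":[0,0,0],"fingers":0.18},{"travel":[-0.16,0,0],"rot":[0,0,0],"fingers":0.18},{"travel":[-0.25,0,0],"rot":[0,0,0],"fingers":0.18},{"travel":[-0.35,0,0],"rot":[0,0,0],"fingers":0.18},{"travel":[-0.45,0,0],"rot":[0,0,0],"fingers":0.18},{"travel":[-0.55,0,0],"rot":[0,0,0],"fingers":0.18},{"travel":[-0.65,0,0],"rot":[0,0,0],"fingers":0.18},{"travel":[-0.75,0,0],"rot":[0,0,0],"fingers":0.18},{"travel":[-0.85,0,0],"rot":[0,0,0],"fingers":0.18},{"travel":[-0.9,0,0],"rot":[0,0,0],"fingers":0.18}]'; python3 go.py -5 81 44 0;python3 - <<'E'
from fit import *
for n in('side','scene'):
    im,d,c=shot(n); W=cloud(d,c)
    for t,z in(('trivet_mid',.038),):
      for o in env.outline_of(n,t)[:4]: 
        try:print(n,t,o['xy'],boardfit(W,o['mask'],z,-.1))
        except Exception: pass
E
```

```text
now t=14.20 rack mm [ -4.6 304.8  43.8] gap 0.050 F rack [-0.3 -0.4  0.1]
clock: 15.2
tcp_pos: [0.6112, 0.1513, 0.0444]
orientation: [0.0, 0.734, 0.679, -0.0]
wrist_force: [-0.1, 1.2, -1.0]
finger_gap: 0.0504
grip_force: 0.4
now t=15.20 rack mm [ -4.  195.6  44.4] gap 0.050 F rack [-0.2  1.2 -1. ]
travel [-0.955 -0.007  0.004] rot [-0.     0.    -0.001]
side trivet_mid [308.4, 241.9] (np.int64(1306), array([ 0.6068,  0.0686, -0.085 ]), array([0.1008, 0.1382]))
scene trivet_mid [348.7, 267.7] (np.int64(1445), array([ 0.6091,  0.0664, -0.09  ]), array([0.0989, 0.1376]))
```

```bash
python3 -m pendant '[{"travel":[-0.08,0,0],"rot":[0,0,0],"fingers":0.18},{"travel":[-0.18,0,0],"rot":[0,0,0],"fingers":0.18},{"travel":[-0.28,0,0],"rot":[0,0,0],"fingers":0.18},{"travel":[-0.38,0,0],"rot":[0,0,0],"fingers":0.18},{"travel":[-0.48,0,0],"rot":[0,0,0],"fingers":0.18},{"travel":[-0.58,0,0],"rot":[0,0,0],"fingers":0.18},{"travel":[-0.68,0,0.01],"rot":[0,0,0],"fingers":0.18},{"travel":[-0.77,0,0.015],"rot":[0,0,0],"fingers":0.18},{"travel":[-0.85,0,0.02],"rot":[0,0,0],"fingers":0.18},{"travel":[-0.9,0,0.02],"rot":[0,0,0],"fingers":0.18}]'>/dev/null; python3 go.py;python3 -m pendant '[{"travel":[-0.03,0,0],"rot":[0,0,0],"fingers":0.18},{"travel":[-0.05,0,0],"rot":[0,0,0],"fingers":0.18},{"travel":[-0.07,0,0],"rot":[0,0,0],"fingers":0.18},{"travel":[-0.07,0,0],"rot":[0,0,0],"fingers":0.18}]'; python3 go.py
```

```text
now t=16.40 rack mm [-4. 88. 42.] gap 0.050 F rack [-0.2  1.9 -0.2]
clock: 16.8
tcp_pos: [0.6024, 0.0369, 0.0421]
orientation: [-0.0, 0.734, 0.679, 0.0]
wrist_force: [0.1, 0.5, -0.1]
finger_gap: 0.0505
grip_force: 0.4
now t=16.80 rack mm [-3.9 80.8 42.1] gap 0.050 F rack [ 0.   0.5 -0.1]
```

```bash
python3 -m pendant '[{"travel":[-0.02,0,0],"rot":[0,0,0],"fingers":0.18},{"travel":[-0.03,0,0],"rot":[0,0,0],"fingers":0.18},{"travel":[-0.04,0,0],"rot":[0,0,0],"fingers":0.18},{"travel":[-0.05,0,0],"rot":[0,0,0],"fingers":0.18},{"travel":[-0.05,0,0],"rot":[0,0,0],"fingers":0.18}]'; python3 go.py
python3 - <<'E'
from fit import *
for n in('side','scene'):
    im,d,c=shot(n); W=cloud(d,c)
    cv2.imwrite(f'pics/m_{n}.png',cv2.resize(im[170:350,230:450],(733,600)))
    for t,z in(('trivet_mid',.036),('trivet_low',.018)):
      for o in env.outline_of(n,t)[:4]: 
        try:print(n,t,o['xy'],boardfit(W,o['mask'],z,-.1),np.nanmedian(W[o['mask']],0))
        except Exception: pass
E
```

```text
clock: 17.3
tcp_pos: [0.6023, 0.0364, 0.0423]
orientation: [-0.003, 0.733, 0.68, 0.004]
wrist_force: [1.6, 18.4, -1.0]
finger_gap: 0.0504
grip_force: 9.5
now t=17.30 rack mm [-4.  80.4 42.3] gap 0.050 F rack [ 0.2 18.4 -1. ]
side trivet_mid [336.0, 266.9] (np.int64(1418), array([ 0.5967, -0.0451, -0.075 ]), array([0.099 , 0.1369])) [ 0.59301022 -0.04798481  0.03638511]
side trivet_mid [364.2, 224.0] (np.int64(304), array([ 0.8044,  0.0423, -0.425 ]), array([0.0759, 0.2077])) [7.95505340e-01 9.19499675e-05 3.39424324e-02]
scene trivet_mid [325.0, 291.3] (np.int64(1438), array([ 0.6003, -0.0458, -0.085 ]), array([0.0982, 0.1362])) [ 0.59630816 -0.04063292  0.03515878]
```

View pics/m_side.png

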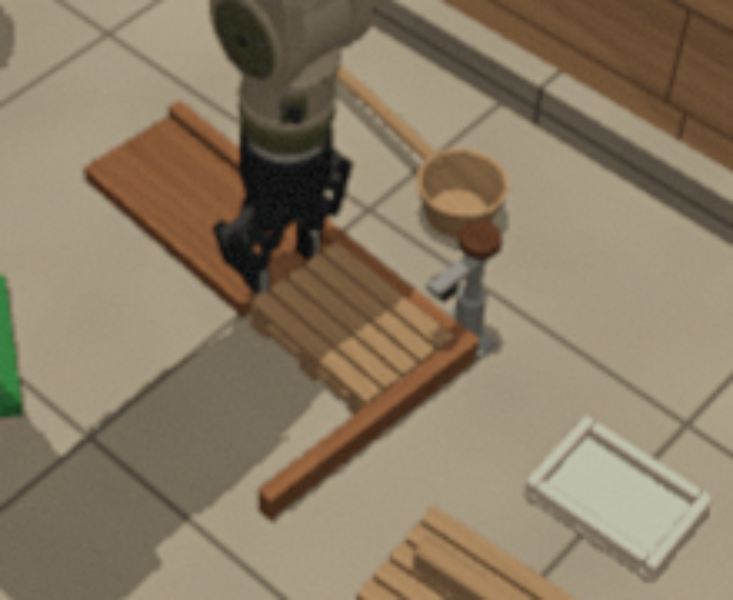

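Mid now lies on low, tight at both rails (corner near (470,335) in the crop), and nothing else has moved. Next is the bar trivet: I move above it and measure with the wrist camera.

```bash
python3 -m pendant '[{"travel":[0.1,0,0],"rot":[0,0,0],"fingers":0.18},{"travel":[0.1,0,-0.3],"rot":[0,0,0],"fingers":0.18},{"travel":[0,-0.2,-0.65],"rot":[0,0,0],"fingers":0.18},{"travel":[-0.2,-0.4,-0.95],"rot":[0,0,-0.05],"fingers":0.18},{"travel":[-0.5,-0.6,-1],"rot":[0,0,-0.1],"fingers":0.18},{"travel":[-0.85,-0.8,-1],"rot":[0,0,-0.15],"fingers":0.18},{"travel":[-1,-0.88,-1],"rot":[0,0,-0.15],"fingers":0.18}]'>/dev/null; python3 -m pendant '[{"travel":[-0.4,0,0],"rot":[0,0,0],"fingers":0.18},{"travel":[-0.75,0,0],"rot":[0,0,0],"fingers":0.18},{"travel":[-1,0.2,0],"rot":[0,0,0],"fingers":0.18},{"travel":[-1,0.2,0],"rot":[0,0,0],"fingers":0.18}]'>/dev/null; python3 -m pendant '[{"travel":[-0.35,0.08,0],"rot":[0,0,0],"fingers":0.18},{"travel":[-0.65,0.1,0],"rot":[0,0,0],"fingers":0.18},{"travel":[-0.65,0.1,0],"rot":[0,0,0],"fingers":0.18},{"travel":[-0.65,0.1,0],"rot":[0,0,0],"fingers":0.18}]'>/dev/null; python3 go.py -110 -244 120 0.158
python3 - <<'E'
from fit import *
for n in('wrist','side','scene'):
    im,d,c=shot(n); W=cloud(d,c)
    for o in env.outline_of(n,'trivet_bar')[:3]:
        k=o['mask']
        try:print(n,o['xy'],'board',boardfit(W,k,.018,.07),'bar',boardfit(W,k,.048,.07))
        except Exception as e: pass
E
```

```text
now t=19.10 rack mm [ -43.4 -235.4  161.7] gap 0.050 F rack [-0.7  0.4  0.1]
travel [ 0.015 -0.559  0.348] rot [-0.001 -0.001 -0.002]
wrist [219.7, 216.0] board (np.int64(18271), array([ 0.4736, -0.2766,  0.095 ]), array([0.0982, 0.1363])) bar (np.int64(4049), array([ 0.4735, -0.2763,  0.08  ]), array([0.0172, 0.0961]))
wrist [38.4, 355.5] board (np.int64(5890), array([ 0.3333, -0.4138, -0.135 ]), array([0.0957, 0.1068])) bar (np.int64(1263), array([ 0.3252, -0.42  , -0.33  ]), array([0.0454, 0.0193]))
side [381.6, 434.1] board (np.int64(2166), array([ 0.3197, -0.423 , -0.33  ]), array([0.1386, 0.1044])) bar (np.int64(395), array([ 0.3213, -0.4229, -0.33  ]), array([0.0967, 0.0231]))
side [375.6, 350.9] board (np.int64(1523), array([ 0.4678, -0.2792,  0.065 ]), array([0.0988, 0.1372])) bar (np.int64(287), array([ 0.468, -0.279,  0.075]), array([0.019 , 0.0958]))
scene [152.2, 366.5] board (np.int64(1600), array([ 0.3267, -0.4236, -0.33  ]), array([0.1418, 0.1029])) bar (np.int64(281), array([ 0.3265, -0.4232, -0.33  ]), array([0.0965, 0.0235]))
scene [233.9, 347.6] board (np.int64(1477), array([ 0.4731, -0.2804,  0.105 ]), array([0.0992, 0.1355])) bar (np.int64(284), array([ 0.4738, -0.2791,  0.09  ]), array([0.0179, 0.0964]))
```

```bash
python3 -m pendant '[{"travel":[0.01,-0.35,0],"rot":[0,0,0],"fingers":0.18},{"travel":[0.02,-0.56,0.2],"rot":[0,0,-0.002],"fingers":0.18},{"travel":[0.02,-0.56,0.5],"rot":[0,0,-0.002],"fingers":0.18},{"travel":[0.02,-0.56,0.6],"rot":[0,0,-0.002],"fingers":0.18},{"travel":[0.02,-0.56,0.6],"rot":[0,0,-0.002],"fingers":0.18}]'>/dev/null; python3 go.py -109.5 -243.3 41 0.16
```

```text
now t=19.90 rack mm [-110.8 -242.3   88.6] gap 0.051 F rack [-0.4  0.6  1.1]
travel [-0.011  0.011  0.397] rot [-0.002 -0.002 -0.   ]
```

```bash
python3 -m pendant '[{"travel":[-0.01,0.01,0.2],"rot":[0,0,0],"fingers":0.18},{"travel":[-0.01,0.01,0.37],"rot":[0,0,0],"fingers":0.18},{"travel":[-0.01,0.01,0.395],"rot":[0,0,0],"fingers":0.18},{"travel":[-0.01,0.01,0.395],"rot":[0,0,0],"fingers":-1},{"travel":[-0.01,0.01,0.395],"rot":[0,0,0],"fingers":-1},{"travel":[-0.01,0.01,0.395],"rot":[0,0,0],"fingers":-1},{"travel":[-0.01,0.01,0.395],"rot":[0,0,0],"fingers":-1},{"travel":[-0.01,0.01,0.395],"rot":[0,0,0],"fingers":-1},{"travel":[-0.01,0.01,0.395],"rot":[0,0,0],"fingers":-1}]' 40; python3 go.py -140 -150 100 0
```

```text
clock: 20.8
tcp_pos: [0.4742, -0.2801, 0.0444]
orientation: [0.002, 0.678, 0.735, 0.0]
wrist_force: [0.3, 1.1, 6.9]
finger_gap: 0.0169
grip_force: 40.7
now t=20.80 rack mm [-107.  -245.2   44.4] gap 0.017 F rack [0.2 1.2 6.9]
travel [ 0.826 -0.144 -0.465] rot [0.003 0.002 0.152]
```

```bash
python3 -m pendant '[{"travel":[0,0,-0.1],"rot":[0,0,0],"fingers":-1},{"travel":[0,0,-0.3],"rot":[0,0,0.05],"fingers":-1},{"travel":[0,-0.05,-0.5],"rot":[0,0,0.1],"fingers":-1},{"travel":[0.2,-0.14,-0.5],"rot":[0,0,0.15],"fingers":-1},{"travel":[0.45,-0.2,-0.5],"rot":[0,0,0.15],"fingers":-1},{"travel":[0.7,-0.3,-0.5],"rot":[0,0,0.15],"fingers":-1},{"travel":[0.9,-0.4,-0.5],"rot":[0,0,0.15],"fingers":-1},{"travel":[1,-0.45,-0.5],"rot":[0,0,0.15],"fingers":-1},{"travel":[1,-0.45,-0.5],"rot":[0,0,0.15],"fingers":-1}]' ; python3 go.py -150 0 96 0
python3 - <<'E'
from fit import *
for n in('wrist','side','scene'):
    im,d,c=shot(n); W=cloud(d,c)
    for o in env.outline_of(n,'trivet_bar')[:3]:
        k=o['mask']; p=W[k]
        print(n,o['xy'],np.nanmedian(p,0).round(3))
        if np.nanmedian(p[:,0])>.38:
            z=np.nanmedian(p[:,2])
            print('board',boardfit(W,k,z,-.1))
            q=p[(abs(p[:,2]-z)<.008)]; A=np.c_[q[:,:2]-q[:,:2].mean(0),np.ones(len(q))]; print('slopes',np.linalg.lstsq(A,q[:,2],rcond=None)[0])
E
```

```text
clock: 21.7
tcp_pos: [0.4083, -0.1628, 0.103]
orientation: [-0.0, 0.733, 0.68, -0.0]
wrist_force: [1.2, -0.8, -1.7]
finger_gap: 0.017
grip_force: 39.6
now t=21.70 rack mm [-181.8 -133.4  103. ] gap 0.017 F rack [ 1.3 -0.7 -1.7]
travel [1.11  0.269 0.059] rot [-0.001 -0.     0.004]
wrist [309.1, 239.0] [ 0.411 -0.13   0.077]
board (np.int64(36577), array([ 0.4099, -0.1527, -0.085 ]), array([0.0975, 0.1237]))
slopes [-0.00149033  0.00295684  0.07688969]
side [380.2, 436.9] [ 0.314 -0.426  0.018]
side [325.3, 333.3] [ 0.392 -0.192  0.077]
board (np.int64(1211), array([ 0.4068, -0.1644, -0.07  ]), array([0.099 , 0.1391]))
slopes [0.00618231 0.00964883 0.07628823]
scene [238.7, 294.6] [ 0.427 -0.19   0.077]
board (np.int64(1148), array([ 0.4119, -0.1656, -0.075 ]), array([0.0994, 0.135 ]))
slopes [-0.00334374 -0.00889224  0.07667678]
scene [154.8, 366.9] [ 0.334 -0.428  0.018]
```

```bash
python3 -m pendant '[{"travel":[0.3,0.05,0],"rot":[0,0,0],"fingers":-1},{"travel":[0.6,0.1,0],"rot":[0,0,0],"fingers":-1},{"travel":[0.85,0.2,0],"rot":[0,0,0],"fingers":-1},{"travel":[1,0.27,0.04],"rot":[0,0,0],"fingers":-1},{"travel":[1,0.27,0.08],"rot":[0,0,0],"fingers":-1}]'>/dev/null; python3 -m pendant '[{"travel":[0.12,0.2,0],"rot":[0,0,0],"fingers":-1},{"travel":[0.13,0.5,0],"rot":[0,0,0],"fingers":-1},{"travel":[0.13,0.75,0],"rot":[0,0,0],"fingers":-1},{"travel":[0.13,0.85,0],"rot":[0,0,0],"fingers":-1},{"travel":[0.13,0.85,0],"rot":[0,0,0],"fingers":-1}]'>/dev/null; python3 go.py -1 2 86 0
```

```text
now t=23.00 rack mm [-44.7  -0.   92.5] gap 0.017 F rack [-0.8 -0.7 -2.1]
travel [0.016 0.364 0.055] rot [0.001 0.    0.001]
```

```bash
python3 -m pendant '[{"travel":[0.01,0.12,0],"rot":[0,0,0],"fingers":-1},{"travel":[0.015,0.25,0],"rot":[0,0,0],"fingers":-1},{"travel":[0.015,0.34,0.02],"rot":[0,0,0],"fingers":-1},{"travel":[0.015,0.365,0.05],"rot":[0,0,0],"fingers":-1},{"travel":[0.015,0.365,0.05],"rot":[0,0,0],"fingers":-1},{"travel":[0.015,0.365,0.05],"rot":[0,0,0],"fingers":-1}]'>/dev/null; python3 go.py -1 2 80.5 0
python3 - <<'E'
from fit import *
for n in('side','scene'):
    im,d,c=shot(n); W=cloud(d,c)
    for o in env.outline_of(n,'trivet_bar')[:3]:
        k=o['mask']; p=W[k]
        if np.nanmedian(p[:,0])>.5: print(n,'board',boardfit(W,k,.0601,-.1), np.nanmedian(p,0))
    for o in env.outline_of(n,'trivet_mid')[:1]: print('mid',np.nanmedian(W[o['mask']],0),boardfit(W,o['mask'],.036,-.1))
E
```

```text
now t=23.60 rack mm [-4.   3.1 86.6] gap 0.017 F rack [ 0.8 -0.7 -1.5]
travel [-0.009  0.025  0.051] rot [-0.002 -0.     0.002]
side board (np.int64(974), array([ 0.5929, -0.0393, -0.05  ]), array([0.1   , 0.1384])) [ 0.57875755 -0.06390891  0.0606801 ]
mid [ 0.55496019 -0.10415216  0.0348599 ] (np.int64(204), array([ 0.5954, -0.0504, -0.07  ]), array([0.0982, 0.1304]))
scene board (np.int64(892), array([ 0.5972, -0.043 , -0.085 ]), array([0.0988, 0.1351])) [ 0.60210971 -0.06589669  0.0602477 ]
mid [ 0.61848566 -0.10912454  0.03600144] (np.int64(157), array([ 0.6029, -0.0573, -0.08  ]), array([0.0917, 0.1163]))
```

```bash
python3 -m pendant '[{"travel":[-0.026,0.03,0],"rot":[0,0,0],"fingers":-1},{"travel":[-0.026,0.03,0.02],"rot":[0,0,0],"fingers":-1},{"travel":[-0.026,0.03,0.04],"rot":[0,0,0],"fingers":-1},{"travel":[-0.026,0.03,0.055],"rot":[0,0,0],"fingers":-1},{"travel":[-0.026,0.03,0.055],"rot":[0,0,0],"fingers":-1}]'; python3 go.py
```

```text
clock: 24.4
tcp_pos: [0.6008, -0.044, 0.0805]
orientation: [0.0, 0.733, 0.68, -0.0]
wrist_force: [-0.2, 0.5, -0.7]
finger_gap: 0.0172
grip_force: 39.9
now t=24.40 rack mm [ 0.8  0.1 80.5] gap 0.017 F rack [-0.2  0.5 -0.7]
```

```bash
python3 -m pendant '[{"travel":[0,0,0],"rot":[0,0,0],"fingers":-0.4},{"travel":[0,0,0],"rot":[0,0,0],"fingers":-0.3},{"travel":[0,0,0],"rot":[0,0,0],"fingers":-0.2},{"travel":[0,0,-0.1],"rot":[0,0,0],"fingers":-0.2},{"travel":[0,0,-0.4],"rot":[0,0,0],"fingers":-0.2},{"travel":[0,-0.2,-0.75],"rot":[0,0,0],"fingers":-0.2},{"travel":[0,-0.6,-1],"rot":[0,0,0],"fingers":-0.2},{"travel":[0,-1,-1],"rot":[0,0,0],"fingers":-0.2},{"travel":[0,-1,-1],"rot":[0,0,0],"fingers":-0.2}]'; python3 go.py -110 0 40 1.5708
python3 - <<'E'
from fit import *
for n in('side','scene','wrist'):
    im,d,c=shot(n); W=cloud(d,c); cv2.imwrite(f'pics/b_{n}.png',im if n=='wrist' else cv2.resize(im[170:350,230:450],(733,600)))
    for o in env.outline_of(n,'trivet_bar')[:3]:
        k=o['mask']; p=W[k]
        if np.nanmedian(p[:,0])>.5: print(n,'board',boardfit(W,k,.054,-.1), np.nanmedian(p,0))
E
```

```text
clock: 25.3
tcp_pos: [0.4749, -0.0335, 0.2016]
orientation: [-0.002, 0.733, 0.68, -0.001]
wrist_force: [0.8, 0.2, -0.3]
finger_gap: 0.0343
grip_force: 0.0
now t=25.30 rack mm [-125.6    0.7  201.6] gap 0.034 F rack [ 0.8  0.2 -0.3]
travel [-0.007  0.135  1.346] rot [-0.003 -0.003 -1.498]
side board (np.int64(1137), array([ 0.5981, -0.0428, -0.09  ]), array([0.1   , 0.1388])) [ 0.58996981 -0.05105155  0.05488526]
scene board (np.int64(1213), array([ 0.601 , -0.0441, -0.085 ]), array([0.099 , 0.1383])) [ 0.604962   -0.04706533  0.053677  ]
wrist board (np.int64(18188), array([ 0.6015, -0.0406, -0.07  ]), array([0.0986, 0.1374])) [ 0.59473482 -0.03155553  0.05454076]
```

View pics/b_wrist.png

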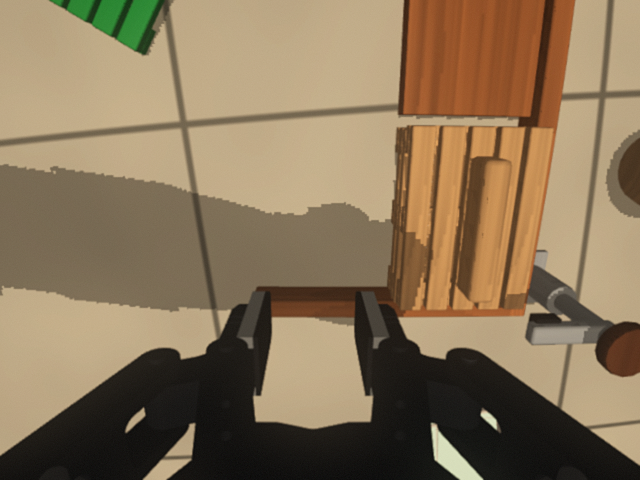

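The bar board sits square on the pile (right edge of the wrist view, x 395–550). Its measured centre is within 2 mm of mid's. Next is the keeper knob.

```bash
python3 -m pendant '[{"travel":[-0.1,0.2,0],"rot":[0,0,0],"fingers":-1},{"travel":[-0.3,0.5,0],"rot":[0,0,0],"fingers":-1},{"travel":[-0.51,0.8,0],"rot":[0,0,0],"fingers":-1},{"travel":[-0.51,1,0],"rot":[0,0,0],"fingers":-1}]'>/dev/null; python3 -m pendant '[{"travel":[0,0.3,0],"rot":[0,0,0],"fingers":-1},{"travel":[0,0.6,0],"rot":[0,0,0],"fingers":-1},{"travel":[0,0.7,0.1],"rot":[0,0,0],"fingers":-1},{"travel":[0,0.7,0.15],"rot":[0,0,0],"fingers":-1},{"travel":[0,0.7,0.15],"rot":[0,0,0],"fingers":-1}]'>/dev/null; python3 go.py 80 -61 120 0
```

```text
now t=26.50 rack mm [ 83.5 -60.5 179.6] gap 0.001 F rack [-0.7  0.3  0.2]
travel [-0.004 -0.026  0.497] rot [-0.005 -0.001  0.002]
```

```bash
python3 -m pendant '[{"travel":[0,-0.025,0.1],"rot":[0,0,0],"fingers":-1},{"travel":[0,-0.025,0.18],"rot":[0,0,0],"fingers":-1},{"travel":[0,-0.025,0.24],"rot":[0,0,0],"fingers":-1},{"travel":[0,-0.025,0.28],"rot":[0,0,0],"fingers":-1},{"travel":[0,-0.025,0.32],"rot":[0,0,0],"fingers":-1},{"travel":[0,-0.025,0.36],"rot":[0,0,0],"fingers":-1},{"travel":[0,-0.025,0.4],"rot":[0,0,0],"fingers":-1},{"travel":[0,-0.025,0.44],"rot":[0,0,0],"fingers":-1},{"travel":[0,-0.025,0.48],"rot":[0,0,0],"fingers":-1},{"travel":[0,-0.025,0.5],"rot":[0,0,0],"fingers":-1}]'>/dev/null; python3 go.py;python3 -m pendant '[{"travel":[0,0,0.02],"rot":[0,0,0],"fingers":-1},{"travel":[0,0,0.04],"rot":[0,0,0],"fingers":-1},{"travel":[0,0,0.05],"rot":[0,0,0],"fingers":-1},{"travel":[0,0,0.05],"rot":[0,0,0],"fingers":-1}]'>/dev/null; python3 go.py
```

```text
now t=27.50 rack mm [ 82.  -60.9 122. ] gap 0.001 F rack [-1.8 -0.   1.7]
now t=27.90 rack mm [ 82.1 -60.9 116.2] gap -0.000 F rack [-0.7  0.2  0.8]
```

```bash
python3 -m pendant '[{"travel":[0,0,0.02],"rot":[0,0,0],"fingers":-1},{"travel":[0,0,0.04],"rot":[0,0,0],"fingers":-1},{"travel":[0,0,0.04],"rot":[0,0,0],"fingers":-1}]'>/dev/null; python3 go.py;python3 -m pendant '[{"travel":[0,0,0.02],"rot":[0,0,0],"fingers":-1},{"travel":[0,0,0.03],"rot":[0,0,0],"fingers":-1},{"travel":[0,0,0.03],"rot":[0,0,0],"fingers":-1}]'>/dev/null; python3 go.py
python3 - <<'E'
from h import *
for n in('side','scene'):
    im,d,c=shot(n);W=cloud(d,c)
    if n=='side': cv2.imwrite('pics/k1.png',cv2.resize(im[170:350,280:460],(600,600)))
    for o in env.outline_of(n,'keeper_knob')[:1]: p=W[o['mask']]; print(n,np.nanpercentile(p[:,2],[5,50,80,95,99]).round(3),np.nanmedian(p,0).round(3))
E
```

```text
now t=28.20 rack mm [ 82.1 -60.9 111.4] gap 0.000 F rack [ 1.3 -0.4 -0.5]
now t=28.50 rack mm [ 82.2 -60.9 111. ] gap -0.000 F rack [-5.3  0.6 13.8]
side [0.038 0.071 0.092 0.096 0.103] [ 0.659 -0.113  0.071]
scene [0.061 0.072 0.092 0.095 0.096] [ 0.659 -0.115  0.072]
```

View pics/k1.png

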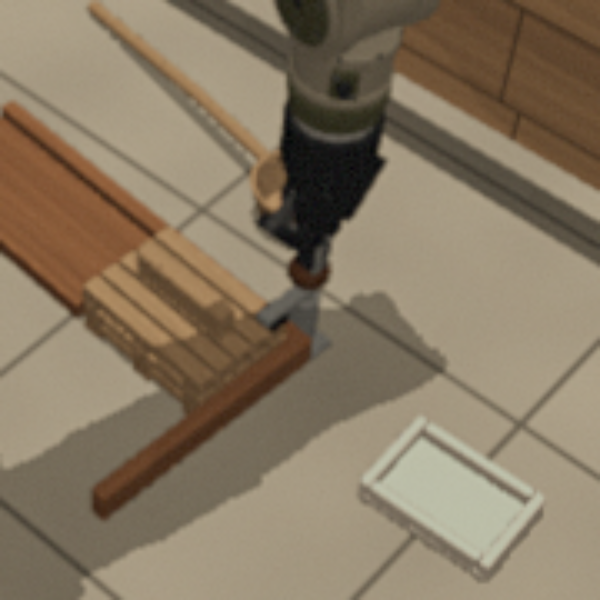

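The stop came at tip z 92 mm, exactly what a foot on the top trivet should give. In the crop the foot lies on the board at (270,315). I'll retract and check.

```bash
python3 -m pendant '[{"travel":[0,0,-0.05],"rot":[0,0,0],"fingers":-1},{"travel":[0,0,-0.2],"rot":[0,0,0],"fingers":-1},{"travel":[0,0,-0.5],"rot":[0,0,0],"fingers":-1},{"travel":[0,0,-0.9],"rot":[0,0,0],"fingers":-1},{"travel":[0,0,-1],"rot":[0,0,0],"fingers":-1},{"travel":[0,-0.4,-1],"rot":[0,0,0],"fingers":-1},{"travel":[0,-0.8,-1],"rot":[0,0,0],"fingers":-1},{"travel":[0,-1,-1],"rot":[0,0,0],"fingers":-1},{"travel":[0,-1,-1],"rot":[0,0,0],"fingers":-1}]'>/dev/null; python3 go.py
python3 - <<'E'
from fit import *
for n in('side','scene','wrist'):
    im,d,c=shot(n);W=cloud(d,c); cv2.imwrite(f'pics/f_{n}.png',im if n=='wrist' else cv2.resize(im[200:340,270:430],(686,600)))
    for o in env.outline_of(n,'keeper_knob')[:1]: p=W[o['mask']]; print(n,'knob z',np.nanpercentile(p[:,2],[80,95,99]).round(3))
    for o in env.outline_of(n,'trivet_bar')[:3]:
        k=o['mask']; p=W[k]
        if np.nanmedian(p[:,0])>.5: print(n,'board',boardfit(W,k,.054,-.1))
    # front faces: min rack-x of cloud in z bands
    A=-.078; e=np.array([np.cos(A),np.sin(A)]); f=np.array([-e[1],e[0]]); D=W[...,:2]-np.array([.6,-.044]); x=D@e; y=D@f
    for z0,z1 in((.004,.015),(.021,.033),(.039,.051)):
        k=(W[...,2]>z0)&(W[...,2]<z1)&(x>-.08)&(x<-.03); out=[]
        for y0 in(-.055,-.03,0,.03,.055):
            kk=k&(abs(y-y0)<.01); out.append((int(kk.sum()),round(float(np.median(x[kk]))*1e3,1) if kk.any() else None))
        print(n,z0,out)
E
```

```text
now t=29.60 rack mm [-41.4 -60.7 228. ] gap -0.000 F rack [ 0.5 -0.3  0.5]
side knob z [0.093 0.095 0.097]
side board (np.int64(1075), array([ 0.5973, -0.0437, -0.105 ]), array([0.0993, 0.1373]))Traceback (most recent call last):
  File "<stdin>", line 7, in <module>
  File "fit.py", line 21, in boardfit
    h,l=cost([0,0,t]); A=np.prod(h-l)
        ~~~~^^^^^^^^^
  File "fit.py", line 18, in cost
    l=np.percentile(q,1,0);h=np.percentile(q,99,0); return h,l
    return _quantile_unchecked(
        a, q, axis, out, overwrite_input, method, keepdims, weights)
    return _ureduce(a,
                    func=_quantile_ureduce_func,
    ...<5 lines>...
                    overwrite_input=overwrite_input,
                    method=method)
    r = func(a, **kwargs)
    result = _quantile(arr,
                       quantiles=q,
    ...<2 lines>...
                       out=out,
                       weights=wgt)
    slices_having_nans = np.isnan(arr[-1, ...])
                                  ~~~^^^^^^^^^
IndexError: index -1 is out of bounds for axis 0 with size 0
```

View pics/f_side.png

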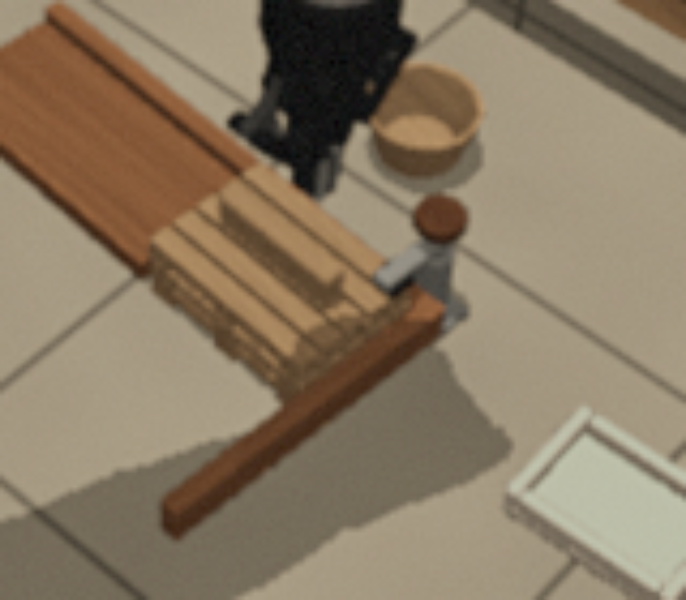

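The side view shows the foot down on the top board at (405,265), the pile faces flush at (215,315) and the knob at (440,215). One numeric check of the front faces before handing in.

Run:
```python
from h import *
A=-.078; e=np.array([np.cos(A),np.sin(A)]); f=np.array([-e[1],e[0]])
for n in('side','scene','wrist'):
    im,d,c=shot(n);W=cloud(d,c)
    for o in env.outline_of(n,'keeper_knob')[:1]: p=W[o['mask']]; print(n,'knob z',np.nanpercentile(p[:,2],[50,80,95,99]).round(3))
    D=W[...,:2]-np.array([.6,-.044]); x=D@e; y=D@f
    k=(abs(x-.04)<.007)&(abs(y+.06)<.005)&(W[...,2]>.045); print('foot top z',k.sum(),np.nanmedian(W[k][:,2]) if k.any() else '')
    for z0,z1 in((.004,.015),(.021,.033),(.039,.051)):
        k=(W[...,2]>z0)&(W[...,2]<z1)&(x>-.08)&(x<-.03)
        print(n,z0,[(int((q:=k&(abs(y-b)<.012)).sum()),round(float(np.median(x[q]))*1e3,1) if q.any() else None) for b in(-.05,-.025,0,.025,.05)])
```

```text
side knob z [0.085 0.093 0.095 0.097]
foot top z 15 0.06909387035899295
side 0.004 [(14, -50.8), (18, -59.7), (26, -52.2), (15, -52.8), (18, -51.0)]
side 0.021 [(15, -51.5), (10, -50.7), (15, -51.2), (12, -50.4), (10, -51.7)]
side 0.039 [(19, -49.9), (17, -48.7), (21, -50.8), (16, -50.0), (18, -49.5)]
scene knob z [0.091 0.093 0.095 0.097]
foot top z 17 0.06934181601581679
scene 0.004 [(2, -72.6), (1, -75.6), (2, -77.6), (1, -76.5), (0, None)]
scene 0.021 [(0, None), (1, -37.5), (0, None), (0, None), (0, None)]
scene 0.039 [(20, -34.5), (9, -33.2), (14, -33.8), (16, -33.4), (9, -33.1)]
wrist knob z [0.091 0.093 0.093 0.094]
foot top z 240 0.06951418522844491
wrist 0.004 [(3, -30.2), (0, None), (0, None), (0, None), (2, -30.2)]
wrist 0.021 [(0, None), (0, None), (2, -30.4), (0, None), (6, -30.5)]
wrist 0.039 [(22, -30.7), (0, None), (52, -30.9), (0, None), (30, -30.5)]
```

Front faces are at about -52, -51 and -50 mm, so all three boards are flush. The foot's top is at 69 mm, which means its underside is on the 54 mm board top.

```bash
python3 -c "
from workcell import env
print(env.hand_in())"
```

```text
the job is handed in; nothing more can be done
None
```

The three trivets are stacked square in the rack's corner with the keeper's foot resting on the top one, and the job is handed in; final measurements put the front faces within about 2 mm of each other, and no verdict came back.

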